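# Build the staggered display tower

### The arm

A 6-joint arm with a two-finger parallel gripper is mounted at the origin on a cart in front of the work surface, level with it; the furniture and walls round the work are solid. World frame = base frame: x ahead of the robot, y to its left, z up, the work surface at z = 0. Lengths are in mm, angles in rad, forces in N, time in s.
With the tool pointing down it reaches from about 350 to 975 mm from the base axis. Payload 7.1 kg.
Tool frame: the origin (TCP) lies midway between the tips of the shut fingers; the grasp point (between the pads) lies 19 mm behind it (ctrl.grasp_offset is the distance from the TCP to the grasp point, in mm); z points along the fingers, y is the line along which they close (so a half turn about z gives the same grasp; the last joint's range is limited). The gripper opens to 88 mm and grips with 3 to 60 N. Pads are 20 mm wide; open, the fingers measure 115 mm over their backs; the gripper's body (75 mm by 178 mm) begins 61 mm behind the grasp point.
Start: joints at [-1.199, 0.423, 1.63, -0, 1.089, -0.019], TCP at [238.096, -577.854, 222.675] pointing down, gripper open.
Joint ranges: [-3, 3], [-0.9, 2.11], [0.09, 2.58], [-1.31, 4.45], [0.11, 2.69], [-2.54, 2.54]. Speed limits (rad/s): [2.39, 2.39, 3.01, 3.14, 3.14, 3.14].

### API

Orientations are given as a rotation vector (axis times angle).
In Python, from workcell import ctrl gives the robot as it stands. The module is installed in compiled form; this text tells all that it offers.
- The arm moves only by the tool servo_tool, never from a script. Its argument "rows" is a list of rows, each a list of 7 numbers: the turn, a rotation vector about the tool's x, y, z as a fraction of full scale, then the shift along the tool's x, y, z as a fraction of full scale, then the finger opening in mm, from 0 to 87.8. A call has 1 to 10 rows; each row is the pose to reach, as a shift and turn from the pose commanded when the call began, along the tool's axes at that moment; what a row does not reach only later rows make up. Full scale, the value 1, is 20 cm for a shift and 1.5 rad for a turn. A row lasts 1/8 s, in which the tool goes at most 62.5 mm and 10.7 degrees, less where a joint would pass 70% of its speed; a pose out of reach is approached as far as the arm can. A call with a number of a shift or a turn outside -1 to 1 is refused whole. A call with a gripper value outside its range is refused whole. The fingers move at their own pace and stop on an object; the grip force is fixed at half the most. Time passes only in rows, so rows that repeat a pose let the fingers close. It gives the time, the measured TCP pose, the force, the opening and the grip force at its end, in the units of the state.
- ctrl.get_obs(): the state, without advancing time (a new reading comes with each control period).
- ctrl.get_image(name): name is "scene" or "top" or "wrist"; returns (picture, depth): 384x512x3 uint8, red, green, blue; 384x512 float32, mm along the optical axis (not along the pixel's ray), 0 where there is no reading.
- ctrl.camera_info(name): a dict with "intrinsics" (3x3 intrinsics, pixels), "k1" (the pictures are not rectified: a ray, as slopes to the right and down, at radius r is drawn at 1 + k1 r^2 times it, then the intrinsics apply), "R" (3x3) and "t" (3): a world point X has camera coordinates R X + t. Camera axes: x right, y down, z forward; pixel columns grow to the right and rows downward; lengths in mm; the calibration is good to about 2 mm. A picture is of the moment at which its call begins: read the wrist's pose just before it. camera_info takes no time and is no camera call; for the wrist camera it gives the pose at the moment of the call.
- ctrl.close_job(): hands the job in; it is judged then, once.
The state is a dict: "t": time; "qpos": joint angles; "qvel": joint speeds; "joint_torque": joint torques, N m; "ee_pos": TCP position; "orientation": TCP orientation; "ft_force": force on the tool from outside, world axes, zero at the start; "moment": the same for the moment, N m; "width": finger opening in mm; "grasp_force": force on a finger pad.
Only numpy, scipy, OpenCV 4.12 (cv2) and the standard library are available. Lean on these libraries where they do the work, as an engineer would, in place of code of your own. Each camera call takes 0.05 s, during which the arm holds its last target. There are 200 camera calls.

### The job

Unpack the wooden display trays: lift each one straight up out of its interlocking pocket in the grey packing cradle and stack them all on the dark display stand as a zigzag tower, the first tray in the stand's seat towards its brass end, the next shifted the other way, and so on alternately, every tray square with the stand, its foot inside the tray below and its body lying flat on that tray's rim. When the tower is complete, lay the green stone in the top tray. Leave the mug, the candle and the bell where they are and tip nothing over.

Things in the scene. Friction and masses are not known exactly. Their poses are not given: they have to be found in the camera images.
- cradle: Fixed carton with a grey packing cradle on top, 206x156 mm. Origin: centre of its underside, x lengthwise. Cradle plate top z = 120 mm; pockets centred at x = +-46.5, y = +-44 (some empty), trays lengthwise along x, origin at z = 120. 9 mm ribs at the pocket ends, top z = 144, hold the trays' tongues with 2 mm play: trays come out only straight up. Long sides open, 34 mm between rows.
- stand: Fixed dark wooden plinth 110x66x100 mm. Origin: centre of its underside, x lengthwise to the end with the brass plate. In the top a 12 mm deep seat for a tray's foot, 34 (x) by 46 mm, centred at x = +11, y = 0. First tray: x = +11 mm, origin z = 93; second about x = -10, z = 117; third about x = +10, z = 141; each 24 mm higher. Trays lie lengthwise along x, either way round.
- tray_0: Light wooden open tray, blue felt inside, 90 g, all alike; may be absent. Origin: centre of foot's underside, x lengthwise. Foot 28x40x7 mm; body 80x54, z 7 to 31 (rim); walls 4; inner floor z = 11, inside 72x46. Tongue 8 wide, 7 long, z 11-29, on each end (y +10 at +x, -10 at -x). Stacked, body on the rim below, foot hangs inside: up to 22 mm off centre in x, 3 in y. Grasp across the 54 mm.
- tray_1: Light wooden open tray, blue felt inside, 90 g, all alike; may be absent. Origin: centre of foot's underside, x lengthwise. Foot 28x40x7 mm; body 80x54, z 7 to 31 (rim); walls 4; inner floor z = 11, inside 72x46. Tongue 8 wide, 7 long, z 11-29, on each end (y +10 at +x, -10 at -x). Stacked, body on the rim below, foot hangs inside: up to 22 mm off centre in x, 3 in y. Grasp across the 54 mm.
- tray_2: Light wooden open tray, blue felt inside, 90 g, all alike; may be absent. Origin: centre of foot's underside, x lengthwise. Foot 28x40x7 mm; body 80x54, z 7 to 31 (rim); walls 4; inner floor z = 11, inside 72x46. Tongue 8 wide, 7 long, z 11-29, on each end (y +10 at +x, -10 at -x). Stacked, body on the rim below, foot hangs inside: up to 22 mm off centre in x, 3 in y. Grasp across the 54 mm.
- tray_3: Light wooden open tray, blue felt inside, 90 g, all alike; may be absent. Origin: centre of foot's underside, x lengthwise. Foot 28x40x7 mm; body 80x54, z 7 to 31 (rim); walls 4; inner floor z = 11, inside 72x46. Tongue 8 wide, 7 long, z 11-29, on each end (y +10 at +x, -10 at -x). Stacked, body on the rim below, foot hangs inside: up to 22 mm off centre in x, 3 in y. Grasp across the 54 mm.
- jade: Green tumbled stone, 29 (x) x 40 (y) x 18 mm, 46 g, lying inside the rim of the blue gift box at the start. Origin: centre of its underside; z up as it lies at the start. Grasp across the 29 mm. A knock may turn it over; either side up will do.
- jade_center (a point): The middle of the green stone, 9 mm above its origin along its own z.
- gift_box: Fixed blue gift box, 154x154 mm; its upturned lid makes a flat top at 80 mm with a rim 4 mm thick, 5 mm high round it. Origin: centre of its underside.
- pouch_rack: Fixed tiered acrylic rack of pouches standing between the work places, 300 mm wide (world y), 170 mm deep, posts 410 mm high: arm and load must pass over or round it. Origin: centre of its underside.
- mug: White mug, bystander, 84 x 121 x 90 mm. Origin: centre of its underside.
- candle: Striped candle, bystander, 48 mm across, 65 mm high. Origin: centre of its underside.
- bell: Counter bell, bystander, 85 mm across, 60 mm high. Origin: centre of its underside.

How it is judged (in metres and radians):
On the way, in this order (a step that is already met when the one before it is completed fails the run):
1. all trays stand stacked on the stand with alternating offsets (((z of tray_0 in the frame of stand between 0.087 and 0.099 m and x of tray_0 in the frame of stand between 0.004 and 0.018 m and y of tray_0 in the frame of stand between -0.008 and 0.008 m) or (z of tray_0 in the frame of stand between 0.111 and 0.123 m and x of tray_0 in the frame of stand between -0.018 and -0.004 m and y of tray_0 in the frame of stand between -0.008 and 0.008 m) or (z of tray_0 in the frame of stand between 0.135 and 0.147 m and x of tray_0 in the frame of stand between 0.004 and 0.018 m and y of tray_0 in the frame of stand between -0.008 and 0.008 m) or (z of tray_0 in the frame of stand between 0.159 and 0.171 m and x of tray_0 in the frame of stand between -0.018 and -0.004 m and y of tray_0 in the frame of stand between -0.008 and 0.008 m)) and angle between the x axis of each of tray_0, tray_1, tray_2, tray_3 and the x axis of stand, either way round below 0.15 rad and angle between each of tray_0, tray_1, tray_2, tray_3's own z axis and vertical below 0.08 rad and linear speed of each of tray_0, tray_1, tray_2, tray_3 below 0.03 m/s and ((z of tray_1 in the frame of stand between 0.087 and 0.099 m and x of tray_1 in the frame of stand between 0.004 and 0.018 m and y of tray_1 in the frame of stand between -0.008 and 0.008 m) or (z of tray_1 in the frame of stand between 0.111 and 0.123 m and x of tray_1 in the frame of stand between -0.018 and -0.004 m and y of tray_1 in the frame of stand between -0.008 and 0.008 m) or (z of tray_1 in the frame of stand between 0.135 and 0.147 m and x of tray_1 in the frame of stand between 0.004 and 0.018 m and y of tray_1 in the frame of stand between -0.008 and 0.008 m) or (z of tray_1 in the frame of stand between 0.159 and 0.171 m and x of tray_1 in the frame of stand between -0.018 and -0.004 m and y of tray_1 in the frame of stand between -0.008 and 0.008 m)) and ((z of tray_2 in the frame of stand between 0.087 and 0.099 m and x of tray_2 in the frame of stand between 0.004 and 0.018 m and y of tray_2 in the frame of stand between -0.008 and 0.008 m) or (z of tray_2 in the frame of stand between 0.111 and 0.123 m and x of tray_2 in the frame of stand between -0.018 and -0.004 m and y of tray_2 in the frame of stand between -0.008 and 0.008 m) or (z of tray_2 in the frame of stand between 0.135 and 0.147 m and x of tray_2 in the frame of stand between 0.004 and 0.018 m and y of tray_2 in the frame of stand between -0.008 and 0.008 m) or (z of tray_2 in the frame of stand between 0.159 and 0.171 m and x of tray_2 in the frame of stand between -0.018 and -0.004 m and y of tray_2 in the frame of stand between -0.008 and 0.008 m)) and ((z of tray_3 in the frame of stand between 0.087 and 0.099 m and x of tray_3 in the frame of stand between 0.004 and 0.018 m and y of tray_3 in the frame of stand between -0.008 and 0.008 m) or (z of tray_3 in the frame of stand between 0.111 and 0.123 m and x of tray_3 in the frame of stand between -0.018 and -0.004 m and y of tray_3 in the frame of stand between -0.008 and 0.008 m) or (z of tray_3 in the frame of stand between 0.135 and 0.147 m and x of tray_3 in the frame of stand between 0.004 and 0.018 m and y of tray_3 in the frame of stand between -0.008 and 0.008 m) or (z of tray_3 in the frame of stand between 0.159 and 0.171 m and x of tray_3 in the frame of stand between -0.018 and -0.004 m and y of tray_3 in the frame of stand between -0.008 and 0.008 m))), for 0.3 s.
2. the green stone lies in the top tray of the finished tower (all of step 1 and ((x of jade_center in the frame of tray_0 between -0.034 and 0.034 m and y of jade_center in the frame of tray_0 between -0.022 and 0.022 m and z of jade_center in the frame of tray_0 between 0.012 and 0.032 m) or (x of jade_center in the frame of tray_1 between -0.034 and 0.034 m and y of jade_center in the frame of tray_1 between -0.022 and 0.022 m and z of jade_center in the frame of tray_1 between 0.012 and 0.032 m) or (x of jade_center in the frame of tray_2 between -0.034 and 0.034 m and y of jade_center in the frame of tray_2 between -0.022 and 0.022 m and z of jade_center in the frame of tray_2 between 0.012 and 0.032 m) or (x of jade_center in the frame of tray_3 between -0.034 and 0.034 m and y of jade_center in the frame of tray_3 between -0.022 and 0.022 m and z of jade_center in the frame of tray_3 between 0.012 and 0.032 m))), for 0.2 s.
At the end, for the whole second after the job is handed in: Trays present all in the tower: origins 93, 117, 141.. mm (+-6) above the stand's underside, shifted 4-18 mm to the brass end on odd levels, 4-18 mm away from it on even ones, 8 mm sideways, square to 0.15 rad, level to 0.08, at rest; stone at rest inside the top tray (all of step 2 and linear speed of jade below 0.03 m/s); the robot touches nothing.
It fails at once if a tray is tipped by more than 0.4 rad (angle between any of tray_0, tray_1, tray_2, tray_3's own z axis and vertical above 0.4 rad).
It fails at once if the mug, candle or bell is moved more than 3 cm or tipped (distance of any of mug, candle, bell from where it was at the start of the episode above 0.03 m or angle between any of mug, candle, bell's own z axis and vertical above 0.4 rad).
Of tray_0, tray_1, tray_2, tray_3 only 3 to 4 are there at a start; the rules pass over those that are not, and their reading is None.
At some moment in a run one of jade may be knocked a few centimetres aside while the robot is not near it.
It also fails if it takes over 210 s, if anything falls off the work surface, if the arm or the gripper's body presses on something with over 40 N, if the wrist force passes 120 N, or if a joint passes its speed limit or range.

## Working session

There is one attempt and no reset: what is moved stays moved. The work goes in short steps, Python scripts to look and compute and a tool call to move; the robot and the scene stay as the last step left them, time stands still between calls to the robot, and variables do not carry over. Pictures are saved under pics/ and viewed, at most 14 in all, crops included, and the job is handed in when it is done.

Besides the shell and the picture viewer there is one more tool, called after "Emit:" as name(argument=value, ...), one argument or row to a line, values as JSON. servo_tool: Moves the arm, as the interface text tells. Its arguments: {"type":"object","properties":{"rows":{"type":"array","items":{"type":"array","items":{"type":"number"}}}},"required":["rows"]}

```bash
mkdir -p pics; cat > h.py <<'E'
import numpy as np, cv2
from workcell import ctrl
from scipy.spatial.transform import Rotation as Rn
def grab(n):
    inf=ctrl.camera_info(n); p,d=ctrl.get_image(n); return p,d,inf
def save(n,p): cv2.imwrite('pics/'+n+'.png',p[...,::-1])
def rays(uv,inf):
    K=np.array(inf['intrinsics'],float);uv=np.atleast_2d(uv).astype(float)
    s=np.c_[(uv[:,0]-K[0,2])/K[0,0],(uv[:,1]-K[1,2])/K[1,1]]
    r=s.copy()
    for _ in range(15): r=s/(1+inf['k1']*(r**2).sum(1,keepdims=True))
    return np.c_[r,np.ones(len(r))]
def onplane(uv,z,inf):
    R=np.array(inf['R']);t=np.array(inf['t']).ravel()
    c=-R.T@t; d=rays(uv,inf)@R
    return c+d*((z-c[2])/d[:,2])[:,None]
def cloud(dep,inf):
    h,w=dep.shape; v,u=np.mgrid[:h,:w]
    r=rays(np.c_[u.ravel(),v.ravel()],inf)*dep.reshape(-1,1)
    R=np.array(inf['R']);t=np.array(inf['t']).ravel()
    P=(r-t)@R; P[dep.ravel()<=0]=np.nan
    return P.reshape(h,w,3)
E
python3 - <<'E'
from h import *
for n in ['top','scene']:
    p,d,i=grab(n); save(n,p); np.savez(n+'.npz',p=p,d=d); print(n,i)
print(ctrl.get_obs())
E
```

```text
top {'intrinsics': array([[407.97090631,   0.        , 255.29713505],
       [  0.        , 407.97090631, 190.75141731],
       [  0.        ,   0.        ,   1.        ]]), 'k1': -0.0850802495620939, 'R': array([[-0.02863498, -0.99948889,  0.01421231],
       [-0.99335006,  0.02686716, -0.11195451],
       [ 0.11151544, -0.01732361, -0.99361169]]), 't': array([ -17.09522857,  510.76940408, 1066.03447178])}
scene {'intrinsics': array([[484.06527582,   0.        , 259.36805771],
       [  0.        , 484.06527582, 187.87266804],
       [  0.        ,   0.        ,   1.        ]]), 'k1': -0.04554593394437449, 'R': array([[-0.16069433,  0.98699494,  0.00428086],
       [ 0.8248849 ,  0.13668003, -0.54852846],
       [-0.54197992, -0.0846142 , -0.83612092]]), 't': array([  80.13072266, -349.64546831, 1724.52226346])}
{'t': 0.1, 'qpos': array([-1.19902757e+00,  4.23748819e-01,  1.63058965e+00,  9.65310665e-06,
        1.08859305e+00, -1.90055763e-02]), 'qvel': array([ 4.64124494e-04, -8.30788312e-04, -1.39978145e-03, -8.20988970e-05,
       -1.28722439e-03,  3.95548092e-04]), 'joint_torque': array([-1.08793840e-03, -5.45616817e+01, -2.74323159e+01,  6.44124602e-02,
        1.87971425e-02, -1.85050806e-05]), 'ee_pos': array([ 237.91082162, -577.41930098,  221.99857121]), 'orientation': array([-3.08052310e+00, -6.09665637e-01,  3.55654597e-04]), 'ft_force': array([ 0.01141738, -0.01960576, -0.01959984]), 'moment': array([-0.02679738,  0.06133892,  0.01573684]), 'grasp_force': 0.0, 'width': 87.71450745115555}
```

View pics/top.png

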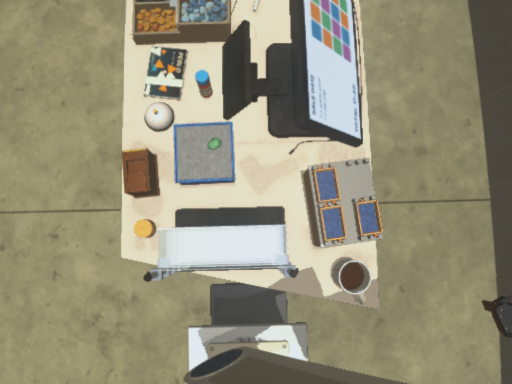

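View pics/scene.png

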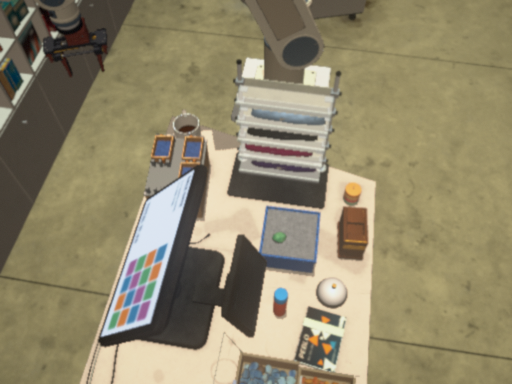

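The top view shows three trays in the cradle at (327,185), (332,222) and (369,218), with the pocket near (362,180) empty. The stand is at (140,172), the stone at (214,143) and the rack at (220,245). In the scene view the stand is at (354,232). Next I'll measure them and find the brass end.

```bash
python3 - <<'E'
from h import *
z=np.load('top.npz');p,d=z['p'],z['d'];inf=ctrl.camera_info('top')
C=cloud(d,inf); hsv=cv2.cvtColor(p,cv2.COLOR_RGB2HSV)
def blobs(m,amin):
    n,l,s,c=cv2.connectedComponentsWithStats(m.astype(np.uint8))
    return [(l==k,s[k]) for k in range(1,n) if s[k,4]>=amin]
u=np.arange(512)[None]+0*np.arange(384)[:,None]; v=np.arange(384)[:,None]+0*u
reg=(u>300)&(u<395)&(v>155)&(v<250)
m=reg&(hsv[...,0]>95)&(hsv[...,0]<130)&(hsv[...,1]>90)
for b,s in blobs(m,150):
    cnt=np.argwhere(b)[:,::-1]
    r=cv2.minAreaRect(onplane(cnt,131,inf)[:,:2].astype(np.float32))
    print('felt',s,r,np.nanmedian(C[b],0))
# cradle plate/ribs
def rect(name,u0,u1,v0,v1,zl,zh):
    b=(u>=u0)&(u<u1)&(v>=v0)&(v<v1)&(C[...,2]>zl)&(C[...,2]<zh)
    P=C[b]; zz=np.median(P[:,2]); r=cv2.minAreaRect(P[:,:2].astype(np.float32)); print(name,zz,r,len(P))
rect('cradle',295,395,150,255,112,160)
rect('stand',115,165,140,205,92,110)
rect('stand wide',115,165,140,205,80,110)
rect('box',165,245,115,190,74,95)
rect('rack',140,300,200,285,330,430)
g=(hsv[...,0]>40)&(hsv[...,0]<85)&(hsv[...,1]>100)&(u>165)&(u<245)&(v>115)&(v<190)
for b,s in blobs(g,20):
    r=cv2.minAreaRect(onplane(np.argwhere(b)[:,::-1],90,inf)[:,:2].astype(np.float32)); print('jade',s,r,np.nanmedian(C[b],0))
# monitor cloud near cradle
for x0 in range(550,900,50):
    b=(C[...,0]>x0)&(C[...,0]<x0+50)&(C[...,2]>30)&(C[...,1]<100)&(C[...,1]>-330)&(u>225); Q=C[b]
    if len(Q): print('mon',x0,Q[:,1].min(),Q[:,1].max(),Q[:,2].max(), 'right of -100 minZmax', Q[Q[:,1]<-100][:,2].max() if (Q[:,1]<-100).any() else None)
for n,pt in [('mug',(352,276)),('candle',(144,228)),('bell',(158,116)),('table',(260,175))]: print(n,C[pt[1],pt[0]])
zs=np.load('scene.npz')
a=cv2.resize(p[140:205,112:168],None,fx=7,fy=7,interpolation=cv2.INTER_CUBIC)
b=cv2.resize(zs['p'][195:265,325:381],None,fx=6.5,fy=6.5,interpolation=cv2.INTER_CUBIC)
b=cv2.resize(b,(b.shape[1]*a.shape[0]//b.shape[0],a.shape[0]))
save('stand',np.hstack([a,b]))
E
```

```text
felt [318 173  17  26 224] ((506.80523681640625, -202.91314697265625), (60.23509979248047, 32.74702835083008), 7.669806003570557) [ 502.97518309 -205.33706308  130.89328914]
felt [360 204  17  28 351] ((425.90777587890625, -302.1116943359375), (63.711090087890625, 33.10526657104492), 6.546631336212158) [ 426.49991148 -301.81406194  130.84086256]
felt [324 209  17  28 324] ((415.88909912109375, -213.6894073486328), (62.99518585205078, 34.334068298339844), 5.617466926574707) [ 415.34831704 -214.53115543  130.89587938]
cradle 128.91572021751446 ((467.29754638671875, -251.00973510742188), (207.1889190673828, 156.31448364257812), 6.300710678100586) 5204
stand 99.45842537867824 ((562.643798828125, 271.3137512207031), (108.6725082397461, 67.9615478515625), 4.06228494644165) 889
stand wide 98.68327418167632 ((562.9187622070312, 271.3332824707031), (109.37055969238281, 67.9615478515625), 4.062284469604492) 1166
box 80.28088634037323 ((618.9658813476562, 100.43031311035156), (172.5340118408203, 155.24505615234375), 1.7471743822097778) 3504
rack 340.3647794173461 ((361.80267333984375, 38.833518
[... 265 characters left out ...]
51.7433435457277
mon 650 -297.9292597046292 41.63157495364313 350.1775432145598 right of -100 minZmax 350.1775432145598
mon 700 -299.0095915829773 39.57286669706917 349.01811158361255 right of -100 minZmax 349.01811158361255
mon 750 -298.41555867948085 38.46631832393831 350.25516864089116 right of -100 minZmax 350.25516864089116
mon 800 -297.19442287388284 37.54309901411423 350.9160011228676 right of -100 minZmax 350.9160011228676
mon 850 -297.58455406660175 36.495107648543225 349.97033360216903 right of -100 minZmax 349.97033360216903
mug [nan nan nan]
candle [417.58156567 261.7172333   53.42564377]
bell [719.88539746 227.31163691  43.12763665]
table [557.66871655 -46.24713093  -5.565809  ]
```

View pics/stand.png

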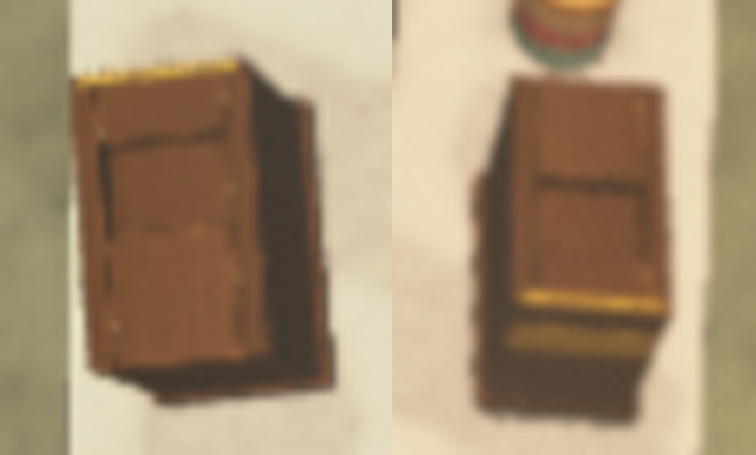

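The left panel shows the brass strip at the stand's +x end, with the seat towards it. The measured poses fit the nominal sizes. I'll move to a look pose above the cradle.

Emit:
servo_tool(
  rows=[
    [0,0,0.06,0.3,-0.2,-0.2,87],
    [0,0,0.12,0.6,-0.4,-0.4,87],
    [0,0,0.186,0.825,-0.525,-0.4,87],
    [0,0,0.186,0.825,-0.525,-0.4,87],
    [0,0,0.186,0.825,-0.525,-0.4,87],
  ],
)

```text
t: 0.72
ee_pos: [351.6, -416.7, 303.1]
orientation: [3.136, 0.18, 0.001]
ft_force: [0.5, 0.0, -0.1]
width: 87.2
grasp_force: 0.0
```

Emit:
servo_tool(
  rows=[
    [0,0,0,0.2,-0.25,-0.2,76],
    [0,0,0,0.4,-0.5,-0.3,76],
    [0,0,0,0.645,-0.74,-0.4,76],
    [0,0,0,0.645,-0.74,-0.4,76],
    [0,0,0,0.645,-0.74,-0.4,76],
    [0,0,0,0.645,-0.74,-0.4,76],
  ],
)

```text
t: 1.48
ee_pos: [461.5, -257.4, 381.8]
orientation: [-3.136, -0.174, 0.002]
ft_force: [1.0, -0.2, -0.2]
width: 76.2
grasp_force: 0.0
```

```bash
cat >> h.py <<'E'
def yaw(o=None):
    o=o or ctrl.get_obs(); M=Rn.from_rotvec(o['orientation']).as_matrix(); return np.degrees(np.arctan2(M[1,0],M[0,0])),M
def plan(*tg):
    """successive targets (x,y,z[,yawdeg]) -> row values from the present pose"""
    o=ctrl.get_obs(); y0,M=yaw(o)
    print('at',o['ee_pos'].round(1),'yaw',round(y0,2),'tilt',np.degrees(np.arccos(-M[2,2])).round(2),'w',round(o['width'],1),'t',round(o['t'],1))
    for t in tg:
        s=M.T@(np.array(t[:3])-o['ee_pos'])/200
        r=0 if len(t)<4 else np.radians(y0-t[3])/1.5
        print(' ',t,'turn %.3f'%r,'shift',s.round(4))
E
python3 - <<'E'
from h import *
plan(); print(ctrl.get_obs()['qpos'])
p,d,i=grab('wrist'); save('w1',p); np.savez('w1.npz',p=p,d=d,R=i['R'],t=i['t'])
z=np.load('top.npz');C=cloud(z['d'],ctrl.camera_info('top'))
u=np.arange(512)[None]+0*np.arange(384)[:,None]
for y in range(-310,-80,30):
    b=(abs(C[...,1]-y)<15)&(C[...,0]>530)&(C[...,2]>60)
    if b.any():
        P=C[b]; print(y,[ (h,P[abs(P[:,2]-h)<15][:,0].min().round()) for h in range(75,360,30) if (abs(P[:,2]-h)<15).any()])
print(np.array(i['R']).round(3),i['t'])
E
```

```text
at [ 461.5 -257.4  381.8] yaw 6.36 tilt 0.09 w 76.2 t 1.5
[-5.31008245e-01  1.27713737e-01  1.65876585e+00 -5.65446222e-04
  1.35656827e+00  9.28887155e-01]
-310 [(105, np.float64(530.0)), (135, np.float64(532.0)), (165, np.float64(900.0))]
-280 [(105, np.float64(530.0)), (135, np.float64(530.0)), (165, np.float64(598.0)), (195, np.float64(603.0))]
-250 [(105, np.float64(531.0)), (135, np.float64(530.0)), (165, np.float64(598.0)), (195, np.float64(598.0)), (225, np.float64(603.0))]
-220 [(105, np.float64(536.0)), (135, np.float64(530.0)), (165, np.float64(532.0)), (195, np.float64(599.0)), (225, np.float64(598.0)), (255, np.float64(602.0))]
-190 [(105, np.float64(558.0)), (135, np.float64(530.0)), (165, np.float64(543.0)), (225, np.float64(601.0)), (255, np.float64(600.0)), (285, np.float64(601.0))]
-160 [(75, np.float64(532.0)), (105, np.float64(531.0)), (135, np.float64(530.0)), (165, np.float64(531.0)), (255, np.float64(601.0)), (285, np.float64(600.0)), (315, np.float64(601.0))]
-130 [(285, np.float64(601.0)), (315, np.float64(600.0)), (345, np.float64(600.0))]
-100 [(315, np.float64(637.0)), (345, np.float64(602.0))]
[[ 0.111 -0.994  0.   ]
 [-0.956 -0.107  0.274]
 [-0.272 -0.031 -0.962]] [-307.69486441  336.04776527  662.6231625 ]
```

View pics/w1.png

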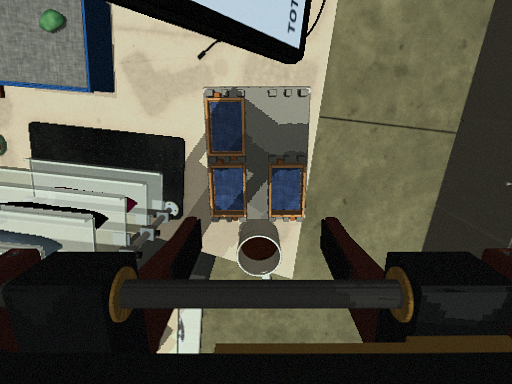

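The wrist view shows the felts at (226,126), (228,191) and (287,190), an empty upper-right pocket, and the stone at (52,20). I'll refine the tray centres from their rims.

```bash
python3 - <<'E'
from h import *
z=np.load('w1.npz');i=ctrl.camera_info('wrist');i={**i,'R':z['R'],'t':z['t']};C=cloud(z['d'],i);p=z['p'];hsv=cv2.cvtColor(p,cv2.COLOR_RGB2HSV)
for n,(x,y) in {'A':(226,126),'B':(228,191),'C':(287,190)}.items():
    # rim: wood colour, around felt
    m=np.zeros((384,512),bool); m[y-42:y+42,x-26:x+26]=1
    fe=m&(hsv[...,0]>100)&(hsv[...,0]<130)&(hsv[...,1]>70)
    w=m&(hsv[...,0]<25)&(hsv[...,1]>110)&(hsv[...,2]>70)&(C[...,2]>147)
    for nm,b,h in (('felt',fe,131),('rim',w,151)):
        k,l,s,c=cv2.connectedComponentsWithStats(b.astype(np.uint8)); 
        if k<2: print(n,nm,'none');continue
        if nm=='felt': b=l==1+np.argmax(s[1:,4])
        q=np.argwhere(b)[:,::-1]
        r=cv2.minAreaRect(onplane(q,h,i)[:,:2].astype(np.float32)); print(n,nm,b.sum(),np.round(r[0],1),np.round(r[1],1),round(r[2],1),'z',np.nanmedian(C[b][:,2]).round(1))
m=(C[...,2]>112)&(C[...,2]<160)&(C[...,0]>340)&(C[...,0]<590)&(C[...,1]<-150)
r=cv2.minAreaRect(C[m][:,:2].astype(np.float32)); print('cradle',r)
E
```

```text
A felt 1429 [ 507.9 -201.9] [68.6 43.2] 6.4 z 133.2
A rim 570 [ 503.1 -202.9] [102.8  53.4] 6.1 z 152.2
B felt 1161 [ 413.7 -212.9] [66.2 43.1] 6.4 z 133.1
B rim 521 [ 424.2 -211.9] [108.4  53.9] 6.4 z 152.1
C felt 1163 [ 423.6 -301.2] [66.4 42.8] 6.7 z 133.2
C rim 419 [ 425.4 -300.8] [91.3 52.6] 6.9 z 152.3
cradle ((466.71466064453125, -251.14691162109375), (206.44898986816406, 156.3929901123047), 6.732680797576904)
```

```bash
python3 - <<'E'
from h import *
plan((425.4,-300.4,181.8,6.5),(425.4,-300.4,131,6.5))
E
```

```text
at [ 461.4 -257.6  381.8] yaw 6.32 tilt 0.09 w 76.4 t 1.5
  (425.4, -300.4, 181.8, 6.5) turn -0.002 shift [-0.2009  0.1936  1.0001]
  (425.4, -300.4, 131, 6.5) turn -0.002 shift [-0.2006  0.1937  1.2541]
```

Emit:
servo_tool(
  rows=[
    [0,0,-0.002,-0.2,0.19,0.25,76],
    [0,0,-0.002,-0.2,0.194,0.5,76],
    [0,0,-0.002,-0.2,0.194,0.75,76],
    [0,0,-0.002,-0.2,0.194,1,76],
    [0,0,-0.002,-0.2,0.194,1,76],
  ],
)

```text
t: 2.15
ee_pos: [423.6, -298.8, 179.3]
orientation: [-3.131, -0.177, 0.011]
ft_force: [-0.0, -0.6, 0.5]
width: 76.0
grasp_force: 0.0
```

Emit:
servo_tool(
  rows=[
    [0,0,0,0,0,0.12,76],
    [0,0,0,0,0,0.254,76],
    [0,0,0,0,0,0.254,76],
    [0,0,0,0,0,0.254,76],
    [0,0,0,0,0,0.254,65],
    [0,0,0,0,0,0.254,52],
    [0,0,0,0,0,0.254,40],
    [0,0,0,0,0,0.254,40],
    [0,0,0,0,0,0.254,40],
  ],
)

```text
t: 3.28
ee_pos: [427.2, -299.7, 132.5]
orientation: [3.136, 0.18, 0.001]
ft_force: [-1.1, 0.2, 6.0]
width: 53.6
grasp_force: 30.0
```

Emit:
servo_tool(
  rows=[
    [0,0,0,0,0,-0.05,40],
    [0,0,0,0,0,-0.12,40],
    [0,0,0,0,0,-0.22,40],
    [0,0,0,0,0,-0.4,40],
    [0,0,0,0,0,-0.6,40],
    [0,0,0,0,0,-0.8,40],
    [0,0,0,0,0,-1,40],
    [0,0,0,0,0,-1,40],
  ],
)

```text
t: 4.28
ee_pos: [428.3, -300.4, 336.0]
orientation: [3.132, 0.18, 0.009]
ft_force: [0.9, -1.1, -2.3]
width: 53.7
grasp_force: 30.0
```

Emit:
servo_tool(
  rows=[
    [0,0,0,0,0,-0.2,40],
    [0,0,0,0,0,-0.4,40],
    [0,0,0,0.05,-0.1,-0.6,40],
    [0,0,0,0.15,-0.3,-0.75,40],
    [0,0,0,0.25,-0.52,-0.75,40],
    [0,0,0,0.3,-0.75,-0.75,40],
  ],
)

```text
t: 5.03
ee_pos: [469.4, -142.1, 481.1]
orientation: [-3.136, -0.18, 0.002]
ft_force: [0.4, 0.5, -1.9]
width: 53.7
grasp_force: 30.0
```

Emit:
servo_tool(
  rows=[
    [0,0,0,0.08,-0.22,0,40],
    [0,0,0,0.17,-0.45,0,40],
    [0,0,0,0.26,-0.7,0,40],
    [0,0,0,0.375,-1,0,40],
  ],
)

```text
t: 5.52
ee_pos: [520.1, 63.4, 481.0]
orientation: [3.136, 0.179, -0.002]
ft_force: [1.0, 0.1, -1.2]
width: 53.9
grasp_force: 30.0
```

Emit:
servo_tool(
  rows=[
    [0,0,0.005,0.08,-0.22,0,40],
    [0,0,0.01,0.17,-0.45,0,40],
    [0,0,0.02,0.26,-0.7,0,40],
    [0,0,0.028,0.33,-0.9,0,40],
    [0,0,0.028,0.375,-1,0,40],
    [0,0,0.028,0.375,-1,0,40],
    [0,0,0.028,0.375,-1,0,40],
  ],
)

```text
t: 6.4
ee_pos: [572.0, 268.0, 481.7]
orientation: [3.139, 0.113, -0.001]
ft_force: [-1.0, -0.3, -0.8]
width: 53.9
grasp_force: 30.0
```

```bash
python3 - <<'E'
from h import *
plan((573.5,272,300,4.1)); print(ctrl.get_obs()['grasp_force'],ctrl.get_obs()['qpos'])
p,d,i=grab('wrist'); save('w2',p); np.savez('w2.npz',p=p,d=d,R=i['R'],t=i['t'])
C=cloud(d,i)
m=(abs(C[...,2]-100)<6)&(abs(C[...,0]-563)<90)&(abs(C[...,1]-271)<60); P=C[m]; print(len(P),np.median(P[:,2]),cv2.minAreaRect(P[:,:2].astype(np.float32)))
m=(abs(C[...,2]-88)<4)&(abs(C[...,0]-563)<60)&(abs(C[...,1]-271)<30); P=C[m]; print(len(P),cv2.minAreaRect(P[:,:2].astype(np.float32)))
E
```

```text
at [572.  268.  481.7] yaw 4.13 tilt 0.05 w 53.9 t 6.4
  (573.5, 272, 300, 4.1) turn 0.000 shift [ 0.0094 -0.02    0.9087]
29.99962627887726 [ 4.19575312e-01  2.60520268e-01  1.28476389e+00 -5.01958491e-04
  1.59698477e+00  1.91827796e+00]
1057 101.53064900576979 ((572.1580200195312, 273.1697692871094), (89.03600311279297, 64.87654113769531), 4.604061603546143)
414 ((587.2321166992188, 269.5340270996094), (61.42148208618164, 55.026092529296875), 4.448761940002441)
```

View pics/w2.png

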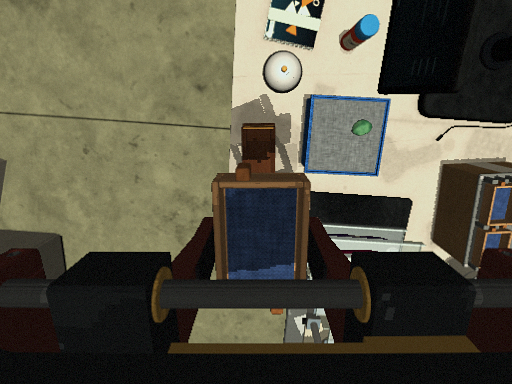

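The tray hangs level in the fingers with its rim's far edge at row 180. The stand's brass end shows below it at (258,140). I'll check the tray's offset in the hand.

```bash
python3 - <<'E'
from h import *
z=np.load('w2.npz');i=ctrl.camera_info('wrist');i={**i,'R':z['R'],'t':z['t']};C=cloud(z['d'],i);p=z['p']
o=ctrl.get_obs()
m=np.zeros((384,512),bool);m[160:250,195:325]=1
M=yaw()[1]
Q=(C-o['ee_pos'])@M   # tool frame
hsv=cv2.cvtColor(p,cv2.COLOR_RGB2HSV)
b=m&(Q[...,2]<-8)&(Q[...,2]>-40)&(hsv[...,0]<25)
P=Q[b]; print('rim z',np.percentile(P[:,2],[5,25,50,75,95]).round(1))
b&=(Q[...,2]<np.percentile(P[:,2],50)+4)
P=Q[b]; print('x max',np.percentile(P[:,0],[90,97,99,100]).round(1),'y',np.percentile(P[:,1],[0,1,50,99,100]).round(1),len(P))
e=P[(abs(P[:,1])<22)]; print('front bar x',np.percentile(e[:,0],[1,50,99]).round(1))
for s in (-1,1):
    k=P[P[:,1]*s>22]; print(s,'side fit z vs x',np.polyfit(k[:,0],k[:,2],1).round(3))
plan((574.3,272.8,350,4.2),(574.3,272.8,281.7,4.2))
E
```

```text
rim z [-31.6 -19.9 -18.9 -16.6  -9.8]
x max [38.2 42.9 44.6 45.3] y [-35.8 -34.2  -6.1  34.   36.2] 2491
front bar x [34.8 37.6 45.1]
-1 side fit z vs x [  0.136 -23.866]
1 side fit z vs x [  0.125 -23.391]
at [572.  267.8 482. ] yaw 4.1 tilt 0.02 w 53.9 t 6.5
  (574.3, 272.8, 350, 4.2) turn -0.001 shift [ 0.0132 -0.0242  0.6602]
  (574.3, 272.8, 281.7, 4.2) turn -0.001 shift [ 0.0132 -0.0243  1.0017]
```

```bash
python3 - <<'E'
from h import *
z=np.load('w2.npz');i=ctrl.camera_info('wrist');i={**i,'R':z['R'],'t':z['t']};C=cloud(z['d'],i)
o=ctrl.get_obs();Q=(C-o['ee_pos'])@yaw()[1]
v,u=np.mgrid[:384,:512]
f=(v>190)&(v<265)&(abs(u-262)<32)&(abs(Q[...,1])<20)&(Q[...,2]>-20)&(Q[...,2]<15);P=Q[f]
print('felt',len(P),np.polyfit(P[:,0],P[:,2],1).round(3),np.polyfit(P[:,1],P[:,2],1).round(3))
print('row profile at col 262:',[(r,Q[r,262].round(1).tolist()) for r in range(170,270,4)])
for n,(c0,c1) in {'L':(214,222),'R':(301,309)}.items():
    print(n,[(r,Q[r,c0:c1].mean(0).round(1).tolist()) for r in range(185,225,8)])
E
```

```text
felt 4514 [-0.001 -0.235] [ 0.    -0.238]
row profile at col 262: [(170, [-39.1, 3.2, 379.3]), (174, [38.1, 1.0, -1.1]), (178, [38.1, 1.0, -11.3]), (182, [38.0, 0.9, -19.9]), (186, [35.7, 0.9, -19.7]), (190, [27.8, 1.0, 0.2]), (194, [25.4, 1.0, -0.2]), (198, [23.0, 1.0, -0.8]), (202, [20.2, 1.1, -0.3]), (206, [17.9, 1.1, -1.3]), (210, [15.0, 1.1, -0.5]), (214, [12.3, 1.1, -0.3]), (218, [9.3, 1.1, 0.4]), (222, [6.7, 1.1, 0.1]), (226, [4.0, 1.1, -0.1]), (230, [1.8, 1.1, -1.2]), (234, [-1.2, 1.1, -0.7]), (238, [-3.9, 1.1, -1.0]), (242, [-7.3, 1.1, 0.2]), (246, [-9.5, 1.1, -1.1]), (250, [-13.2, 1.1, 0.5]), (254, [-16.0, 1.1, 0.2]), (258, [-18.9, 1.1, 0.1]), (262, [-21.6, 1.1, -0.4]), (266, [-24.7, 1.2, -0.0])]
L [(185, [36.2, -23.0, -19.6]), (193, [nan, nan, nan]), (201, [26.5, -23.7, -17.6]), (209, [21.9, -23.8, -17.8]), (217, [17.3, -24.0, -18.2])]
R [(185, [36.1, 23.8, -19.1]), (193, [31.3, 24.2, -18.1]), (201, [26.9, 24.3, -18.5]), (209, [22.1, 24.5, -18.4]), (217, [17.8, 24.6, -19.4])]
```

The tray is level, with its origin 11 mm below the TCP and 1.9 mm back along the tool x. I'll descend over the seat.

Emit:
servo_tool(
  rows=[
    [0,0,-0.001,0.017,-0.025,0.25,40],
    [0,0,-0.001,0.017,-0.025,0.5,40],
    [0,0,-0.001,0.017,-0.025,0.75,40],
    [0,0,-0.001,0.017,-0.025,1,40],
    [0,0,-0.001,0.017,-0.025,1,40],
  ],
)

```text
t: 7.08
ee_pos: [573.0, 272.2, 278.5]
orientation: [3.136, 0.114, -0.011]
ft_force: [-0.1, 0.9, -0.9]
width: 53.8
grasp_force: 30.0
```

Emit:
servo_tool(
  rows=[
    [0,0,0,0,0,0.25,40],
    [0,0,0,0,0,0.5,40],
    [0,0,0,0,0,0.7,40],
    [0,0,0,0,0,0.79,40],
    [0,0,0,0,0,0.79,40],
    [0,0,0,0,0,0.79,40],
  ],
)

```text
t: 7.82
ee_pos: [576.8, 275.1, 126.3]
orientation: [-3.138, -0.116, -0.005]
ft_force: [-0.3, 0.5, -1.4]
width: 53.8
grasp_force: 30.0
```

```bash
python3 - <<'E'
from h import *
plan((575.2,272.8,104,4.2)); print(ctrl.get_obs()['ft_force'])
E
```

```text
at [576.8 275.1 126.3] yaw 4.25 tilt 0.21 w 53.8 t 7.8
  (575.2, 272.8, 104, 4.2) turn 0.001 shift [-0.009   0.0108  0.1117]
[-0.2957612   0.54102688 -1.44672825]
```

Emit:
servo_tool(
  rows=[
    [0,0,0,0,0,0,40],
    [0,0,0,0,0,0,40],
    [0,0,0,0,0,0,40],
  ],
)

```text
t: 8.2
ee_pos: [575.3, 274.6, 124.4]
orientation: [-3.139, -0.117, -0.001]
ft_force: [0.2, 1.0, -0.3]
width: 53.9
grasp_force: 30.0
```

```bash
python3 - <<'E'
from h import *
plan((575.2,272.8,104,4.2)); print(ctrl.get_obs()['ft_force'])
E
```

```text
at [575.3 274.6 124.4] yaw 4.26 tilt 0.04 w 53.9 t 8.2
  (575.2, 272.8, 104, 4.2) turn 0.001 shift [-0.0012  0.0089  0.1018]
[ 0.16045025  1.02444346 -0.29649949]
```

Emit:
servo_tool(
  rows=[
    [0,0,0,0,0.008,0,40],
    [0,0,0,0,0.008,0,40],
    [0,0,0,0,0.008,0.03,40],
    [0,0,0,0,0.008,0.06,40],
    [0,0,0,0,0.008,0.08,40],
    [0,0,0,0,0.008,0.095,40],
    [0,0,0,0,0.008,0.1,40],
    [0,0,0,0,0.008,0.1,40],
    [0,0,0,0,0.008,0.1,40],
  ],
)

```text
t: 9.32
ee_pos: [575.0, 272.8, 105.5]
orientation: [3.139, 0.117, -0.0]
ft_force: [-5.9, -3.6, 14.7]
width: 53.8
grasp_force: 30.0
```

Emit:
servo_tool(
  rows=[
    [0,0,0,-0.006,0.002,0.0,40],
    [0,0,0,-0.006,0.002,0,40],
    [0,0,0,-0.006,0.002,0,40],
    [0,0,0,-0.006,0,0,60],
    [0,0,0,-0.006,0,0,70],
    [0,0,0,-0.006,0,0,70],
    [0,0,0,-0.006,0,-0.1,70],
    [0,0,0,-0.006,0,-0.3,70],
    [0,0,0,-0.006,0,-0.6,70],
    [0,0,0,-0.006,0,-1,70],
  ],
)

```text
t: 10.58
ee_pos: [573.8, 272.7, 289.3]
orientation: [-3.139, -0.117, -0.0]
ft_force: [0.6, 0.2, -0.3]
width: 70.0
grasp_force: 0.0
```

```bash
cat >> h.py <<'E'
def towertop(zrim,name,show=True,c=(572,273)):
    p,d,i=grab('wrist'); 
    if show: save(name,p)
    C=cloud(d,i)
    near=(abs(C[...,0]-c[0])<60)&(abs(C[...,1]-c[1])<45)
    hsv=cv2.cvtColor(p,cv2.COLOR_RGB2HSV)
    f=near&(hsv[...,0]>100)&(hsv[...,0]<130)&(hsv[...,1]>70)&(abs(C[...,2]-(zrim-20))<8)
    k,l,s,cc=cv2.connectedComponentsWithStats(f.astype(np.uint8)); f=l==1+np.argmax(s[1:,4])
    P=C[f]; A=np.c_[P[:,:2],np.ones(len(P))]; print('felt z',np.median(P[:,2]).round(1),'slope',np.linalg.lstsq(A,P[:,2],rcond=None)[0][:2].round(3),'rect',cv2.minAreaRect(onplane(np.argwhere(f)[:,::-1],zrim-20,i)[:,:2].astype(np.float32)))
    r=near&(abs(C[...,2]-zrim)<5)&~f; P=C[r]; print('rim z',np.median(P[:,2]).round(1),cv2.minAreaRect(P[:,:2].astype(np.float32)))
E
python3 - <<'E'
from h import *
plan(); towertop(124,'w3')
E
```

```text
at [573.8 272.7 289.3] yaw 4.26 tilt 0.02 w 70.0 t 10.6
felt z 106.1 slope [ 0.001 -0.002] rect ((571.90283203125, 272.24517822265625), (68.37268829345703, 43.54663848876953), 4.277435779571533)
rim z 125.0 ((573.8971557617188, 272.44818115234375), (92.46417236328125, 54.088905334472656), 4.195581912994385)
```

View pics/w3.png

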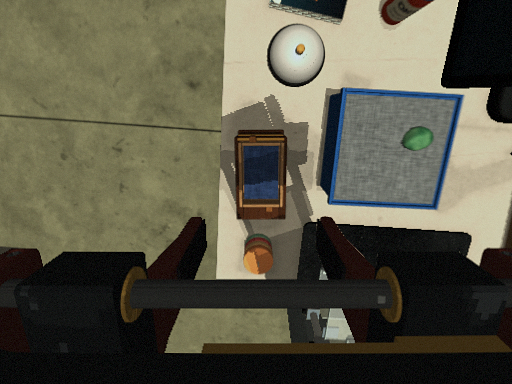

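Tray 1 is seated: level, at the right height, at (572.5,272.4). I'm going back for the tray at (415.8,-212.6).

Emit:
servo_tool(
  rows=[
    [0,0,0,0,0,-0.25,76],
    [0,0,0,0,0,-0.5,76],
    [0,0,0,0,0,-0.75,76],
    [0,0,0,-0.1,0.2,-0.95,76],
    [0,0,0,-0.2,0.5,-0.95,76],
  ],
)

```text
t: 11.25
ee_pos: [542.2, 170.9, 481.2]
orientation: [-3.137, -0.121, -0.012]
ft_force: [-0.1, -0.7, 0.8]
width: 76.3
grasp_force: 0.0
```

Emit:
servo_tool(
  rows=[
    [0,0,0,-0.08,0.25,0,76],
    [0,0,0,-0.17,0.5,0,76],
    [0,0,0,-0.26,0.75,0,76],
    [0,0,0,-0.35,1,0,76],
  ],
)

```text
t: 11.75
ee_pos: [485.7, -35.3, 477.6]
orientation: [3.139, 0.117, 0.003]
ft_force: [0.6, -0.8, 0.2]
width: 76.1
grasp_force: 0.0
```

Emit:
servo_tool(
  rows=[
    [0,0,-0.01,-0.1,0.25,0,76],
    [0,0,-0.027,-0.2,0.5,0,76],
    [0,0,-0.027,-0.3,0.7,0,76],
    [0,0,-0.027,-0.42,0.86,0,76],
    [0,0,-0.027,-0.42,0.86,0,76],
    [0,0,-0.027,-0.42,0.86,0,76],
    [0,0,-0.027,-0.42,0.86,0,76],
  ],
)

```text
t: 12.62
ee_pos: [416.2, -210.7, 476.6]
orientation: [3.136, 0.182, 0.001]
ft_force: [0.4, -0.3, 1.1]
width: 76.0
grasp_force: 0.0
```

```bash
python3 - <<'E'
from h import *
plan((415.6,-212.6,290,6.5),(415.6,-212.6,131,6.5)); print(ctrl.get_obs()['qvel'].round(3))
E
```

```text
at [ 416.2 -210.7  476.6] yaw 6.66 tilt 0.03 w 76.0 t 12.6
  (415.6, -212.6, 290, 6.5) turn 0.002 shift [-0.0046  0.0092  0.9332]
  (415.6, -212.6, 131, 6.5) turn 0.002 shift [-0.005   0.0091  1.7282]
[ 0.004  0.006  0.002 -0.003  0.003 -0.004]
```

Emit:
servo_tool(
  rows=[
    [0,0,0.002,-0.005,0.009,0.25,76],
    [0,0,0.002,-0.005,0.009,0.5,76],
    [0,0,0.002,-0.005,0.009,0.75,76],
    [0,0,0.002,-0.005,0.009,0.933,76],
  ],
)

```text
t: 13.12
ee_pos: [414.9, -212.1, 287.8]
orientation: [-3.136, -0.178, 0.002]
ft_force: [0.9, -0.0, -0.7]
width: 76.2
grasp_force: 0.0
```

Emit:
servo_tool(
  rows=[
    [0,0,0,0,0,0.25,76],
    [0,0,0,0,0,0.5,76],
    [0,0,0,0,0,0.65,76],
    [0,0,0,0,0,0.79,76],
    [0,0,0,0,0,0.79,76],
    [0,0,0,0,0,0.79,76],
    [0,0,0,0,0,0.79,60],
    [0,0,0,0,0,0.79,40],
    [0,0,0,0,0,0.79,40],
    [0,0,0,0,0,0.79,40],
  ],
)

```text
t: 14.38
ee_pos: [415.4, -213.6, 132.5]
orientation: [3.136, 0.175, 0.002]
ft_force: [-0.7, 2.0, 7.1]
width: 54.2
grasp_force: 30.0
```

Emit:
servo_tool(
  rows=[
    [0,0,0,0,0,-0.05,40],
    [0,0,0,0,0,-0.12,40],
    [0,0,0,0,0,-0.22,40],
    [0,0,0,0,0,-0.4,40],
    [0,0,0,0,0,-0.6,40],
    [0,0,0,0,0,-0.8,40],
    [0,0,0,0,0,-1,40],
  ],
)

```text
t: 15.25
ee_pos: [414.7, -213.3, 334.1]
orientation: [3.136, 0.175, 0.001]
ft_force: [-0.3, 0.1, -1.7]
width: 53.6
grasp_force: 30.0
```

Emit:
servo_tool(
  rows=[
    [0,0,0,0,0,-0.25,40],
    [0,0,0,0,0,-0.5,40],
    [0,0,0,0.05,-0.05,-0.75,40],
    [0,0,0,0.12,-0.2,-0.75,40],
    [0,0,0,0.2,-0.4,-0.75,40],
  ],
)

```text
t: 15.88
ee_pos: [445.6, -129.0, 483.4]
orientation: [3.136, 0.173, 0.003]
ft_force: [1.3, 0.4, -1.2]
width: 53.7
grasp_force: 30.0
```

Emit:
servo_tool(
  rows=[
    [0,0,0,0.1,-0.25,0,40],
    [0,0,0,0.2,-0.5,0,40],
    [0,0,0,0.3,-0.75,0,40],
    [0,0,0,0.4,-1,0,40],
  ],
)

```text
t: 16.38
ee_pos: [502.7, 79.8, 482.8]
orientation: [3.137, 0.175, 0.002]
ft_force: [1.1, 0.2, -0.8]
width: 53.8
grasp_force: 30.0
```

Emit:
servo_tool(
  rows=[
    [0,0,0.005,0.1,-0.25,0,40],
    [0,0,0.01,0.2,-0.5,0,40],
    [0,0,0.02,0.28,-0.7,0,40],
    [0,0,0.026,0.35,-0.9,0,40],
    [0,0,0.026,0.365,-0.93,0,40],
    [0,0,0.026,0.365,-0.93,0,40],
    [0,0,0.026,0.365,-0.93,0,40],
  ],
)

```text
t: 17.25
ee_pos: [554.6, 269.9, 482.3]
orientation: [3.139, 0.113, 0.001]
ft_force: [0.6, 1.0, -1.5]
width: 53.7
grasp_force: 30.0
```

```bash
cat >> h.py <<'E'
def held():
    p,d,i=grab('wrist'); C=cloud(d,i); o=ctrl.get_obs(); Q=(C-o['ee_pos'])@yaw(o)[1]
    v,u=np.mgrid[:384,:512]
    f=(v>190)&(v<265)&(abs(u-262)<32)&(abs(Q[...,1])<20)&(Q[...,2]>-20)&(Q[...,2]<15);P=Q[f]
    print('held felt z',np.median(P[:,2]).round(1),'slope',np.polyfit(P[:,0],P[:,2],1)[0].round(3),np.polyfit(P[:,1],P[:,2],1)[0].round(3),'w',o['width'],o['grasp_force'])
    b=(abs(Q[...,1])<6)&(abs(Q[...,2]+12)<6)&(Q[...,0]>20); q=Q[b]; print('front wall x',np.median(q[:,0]),'n',len(q))
E
python3 - <<'E'
from h import *
held(); plan((554.5,271,300,4.25))
E
```

```text
held felt z -0.5 slope -0.0 -0.001 w 53.96496607644003 29.999749660491943
front wall x 39.91838773147988 n 121
at [554.7 269.9 482.3] yaw 4.1 tilt 0.03 w 54.0 t 17.3
  (554.5, 271, 300, 4.25) turn -0.002 shift [-9.000e-04 -5.700e-03  9.117e-01]
```

Emit:
servo_tool(
  rows=[
    [0,0,-0.002,0,-0.006,0.25,40],
    [0,0,-0.002,0,-0.006,0.5,40],
    [0,0,-0.002,0,-0.006,0.75,40],
    [0,0,-0.002,0,-0.006,1,40],
  ],
)

```text
t: 17.8
ee_pos: [554.8, 271.2, 281.0]
orientation: [-3.139, -0.117, -0.002]
ft_force: [0.3, 1.1, -1.5]
width: 53.6
grasp_force: 30.0
```

Emit:
servo_tool(
  rows=[
    [0,0,0,0,0,0.25,40],
    [0,0,0,0,0,0.45,40],
    [0,0,0,0,0,0.635,40],
    [0,0,0,0,0,0.635,40],
    [0,0,0,0,0,0.635,40],
    [0,0,0,0,0,0.635,40],
    [0,0,0,0,0,0.635,40],
  ],
)

```text
t: 18.68
ee_pos: [555.5, 272.6, 156.3]
orientation: [-3.138, -0.119, -0.004]
ft_force: [-0.4, 0.5, -1.1]
width: 53.8
grasp_force: 30.0
```

```bash
python3 - <<'E'
from h import *
plan((554.6,271,128,4.25)); print(ctrl.get_obs()['qvel'].round(3))
E
```

```text
at [555.5 272.6 156.3] yaw 4.34 tilt 0.14 w 53.8 t 18.7
  (554.6, 271, 128, 4.25) turn 0.001 shift [-0.0053  0.0079  0.1415]
[ 0.001  0.006  0.006 -0.001 -0.004  0.001]
```

Emit:
servo_tool(
  rows=[
    [0,0,0,-0.004,0.007,0,40],
    [0,0,0,-0.004,0.007,0.03,40],
    [0,0,0,-0.004,0.007,0.06,40],
    [0,0,0,-0.004,0.007,0.09,40],
    [0,0,0,-0.004,0.007,0.12,40],
    [0,0,0,-0.004,0.007,0.135,40],
    [0,0,0,-0.004,0.007,0.138,40],
    [0,0,0,-0.004,0.007,0.138,40],
  ],
)

```text
t: 19.68
ee_pos: [553.9, 270.9, 129.4]
orientation: [3.139, 0.119, -0.0]
ft_force: [-7.2, -4.4, 20.8]
width: 54.2
grasp_force: 30.0
```

Emit:
servo_tool(
  rows=[
    [0,0,0,0,0,-0.006,40],
    [0,0,0,0,0,-0.006,40],
    [0,0,0,0,0,-0.006,58],
    [0,0,0,0,0,-0.006,68],
    [0,0,0,0,0,-0.006,68],
    [0,0,0,0,0,-0.1,68],
    [0,0,0,0,0,-0.3,68],
    [0,0,0,0,0,-0.6,68],
    [0,0,0,0,0,-0.85,68],
    [0,0,0,0,0,-0.85,68],
  ],
)

```text
t: 20.92
ee_pos: [556.4, 272.0, 303.5]
orientation: [-3.135, -0.119, -0.015]
ft_force: [0.5, 0.4, -0.5]
width: 67.8
grasp_force: 0.0
```

```bash
python3 - <<'E'
from h import *
plan(); towertop(148,'w4',True,(555,271))
E
```

```text
at [556.4 272.  303.5] yaw 4.34 tilt 0.59 w 67.8 t 20.9
felt z 130.1 slope [0.001 0.   ] rect ((552.6549072265625, 270.1701354980469), (68.20645904541016, 43.36132049560547), 4.3923540115356445)
rim z 149.1 ((554.2164306640625, 270.62945556640625), (92.77104187011719, 53.99675369262695), 4.308489799499512)
```

View pics/w4.png

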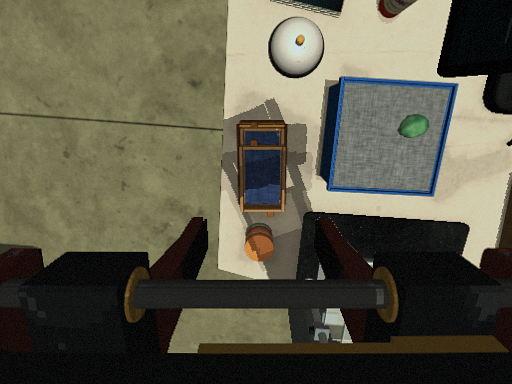

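Tray 2 lies flat at the right height, shifted 19 mm back. Next is the last tray, at (508,-202).

Emit:
servo_tool(
  rows=[
    [0,0,0,0,0,-0.25,76],
    [0,0,0,0,0,-0.5,76],
    [0,0,0,0,0,-0.75,76],
    [0,0,0,-0.05,0.2,-0.89,76],
    [0,0,0,-0.1,0.5,-0.89,76],
  ],
)

```text
t: 21.6
ee_pos: [541.8, 169.7, 476.4]
orientation: [-3.139, -0.123, -0.003]
ft_force: [0.7, -0.6, 0.4]
width: 76.0
grasp_force: 0.0
```

Emit:
servo_tool(
  rows=[
    [0,0,0,-0.04,0.25,0,76],
    [0,0,0,-0.08,0.5,0,76],
    [0,0,0,-0.12,0.75,0,76],
    [0,0,0,-0.16,1,0,76],
  ],
)

```text
t: 22.1
ee_pos: [524.0, -33.7, 473.8]
orientation: [-3.139, -0.119, 0.004]
ft_force: [0.9, -0.1, -0.3]
width: 76.0
grasp_force: 0.0
```

Emit:
servo_tool(
  rows=[
    [0,0,-0.01,-0.05,0.25,0,76],
    [0,0,-0.025,-0.1,0.5,0,76],
    [0,0,-0.025,-0.15,0.7,0,76],
    [0,0,-0.025,-0.16,0.845,0,76],
    [0,0,-0.025,-0.16,0.845,0,76],
    [0,0,-0.025,-0.16,0.845,0,76],
    [0,0,-0.025,-0.16,0.845,0,76],
  ],
)

```text
t: 22.98
ee_pos: [505.9, -202.0, 474.9]
orientation: [-3.136, -0.18, 0.001]
ft_force: [-0.3, -0.2, -0.8]
width: 76.0
grasp_force: 0.0
```

```bash
python3 - <<'E'
from h import *
plan((508.2,-202.1,131,6.5))
E
```

```text
at [ 505.9 -202.   474.9] yaw 6.57 tilt 0.03 w 76.0 t 23.0
  (508.2, -202.1, 131, 6.5) turn 0.001 shift [0.0122 0.0025 1.7197]
```

Emit:
servo_tool(
  rows=[
    [0,0,0.001,0.012,0.003,0.25,76],
    [0,0,0.001,0.012,0.003,0.5,76],
    [0,0,0.001,0.012,0.003,0.75,76],
    [0,0,0.001,0.012,0.003,0.92,76],
  ],
)

```text
t: 23.48
ee_pos: [507.6, -202.0, 289.0]
orientation: [-3.136, -0.178, 0.003]
ft_force: [-0.2, 0.5, -0.0]
width: 75.9
grasp_force: 0.0
```

Emit:
servo_tool(
  rows=[
    [0,0,0,0,0,0.25,76],
    [0,0,0,0,0,0.5,76],
    [0,0,0,0,0,0.65,76],
    [0,0,0,0,0,0.795,76],
    [0,0,0,0,0,0.795,76],
    [0,0,0,0,0,0.795,76],
    [0,0,0,0,0,0.795,60],
    [0,0,0,0,0,0.795,40],
    [0,0,0,0,0,0.795,40],
    [0,0,0,0,0,0.795,40],
  ],
)

```text
t: 24.72
ee_pos: [508.6, -203.5, 133.0]
orientation: [3.136, 0.175, 0.002]
ft_force: [-1.2, 1.2, 6.3]
width: 53.6
grasp_force: 30.0
```

Emit:
servo_tool(
  rows=[
    [0,0,0,0,0,-0.05,40],
    [0,0,0,0,0,-0.12,40],
    [0,0,0,0,0,-0.22,40],
    [0,0,0,0,0,-0.4,40],
    [0,0,0,0,0,-0.6,40],
    [0,0,0,0,0,-0.8,40],
    [0,0,0,0,0,-1,40],
  ],
)

```text
t: 25.6
ee_pos: [507.9, -203.4, 334.4]
orientation: [3.136, 0.175, 0.001]
ft_force: [0.1, 0.4, -1.3]
width: 53.6
grasp_force: 30.0
```

Emit:
servo_tool(
  rows=[
    [0,0,0,0,0,-0.25,40],
    [0,0,0,0,0,-0.5,40],
    [0,0,0,0.02,-0.05,-0.75,40],
    [0,0,0,0.05,-0.2,-0.75,40],
    [0,0,0,0.1,-0.4,-0.75,40],
  ],
)

```text
t: 26.22
ee_pos: [518.8, -121.4, 483.8]
orientation: [3.136, 0.173, 0.003]
ft_force: [-0.9, 0.1, -1.4]
width: 54.1
grasp_force: 30.0
```

Emit:
servo_tool(
  rows=[
    [0,0,0,0.06,-0.25,0,40],
    [0,0,0,0.12,-0.5,0,40],
    [0,0,0,0.18,-0.75,0,40],
    [0,0,0,0.24,-1,0,40],
  ],
)

```text
t: 26.72
ee_pos: [544.1, 83.9, 483.2]
orientation: [3.137, 0.175, 0.001]
ft_force: [0.3, -0.0, -0.8]
width: 54.1
grasp_force: 30.0
```

Emit:
servo_tool(
  rows=[
    [0,0,0.005,0.06,-0.25,0,40],
    [0,0,0.01,0.12,-0.5,0,40],
    [0,0,0.02,0.18,-0.7,0,40],
    [0,0,0.026,0.23,-0.9,0,40],
    [0,0,0.026,0.245,-0.93,0,40],
    [0,0,0.026,0.245,-0.93,0,40],
    [0,0,0.026,0.245,-0.93,0,40],
  ],
)

```text
t: 27.6
ee_pos: [572.4, 271.5, 482.6]
orientation: [3.139, 0.113, 0.0]
ft_force: [0.3, -0.6, -1.7]
width: 53.8
grasp_force: 30.0
```

```bash
python3 - <<'E'
from h import *
held(); plan((572,271.7,300,4.3))
E
```

```text
held felt z -0.1 slope -0.001 0.0 w 53.865639334156896 29.999821186065674
front wall x 39.080916317687795 n 130
at [572.5 271.4 482.7] yaw 4.1 tilt 0.02 w 53.9 t 27.6
  (572, 271.7, 300, 4.3) turn -0.002 shift [-0.0027 -0.0017  0.9133]
```

Emit:
servo_tool(
  rows=[
    [0,0,-0.002,0.003,0,0.25,40],
    [0,0,-0.002,0.003,0,0.5,40],
    [0,0,-0.002,0.003,0,0.75,40],
    [0,0,-0.002,0.003,0,1,40],
  ],
)

```text
t: 28.15
ee_pos: [573.2, 271.6, 281.3]
orientation: [-3.139, -0.117, -0.001]
ft_force: [-0.6, 0.4, -0.9]
width: 53.7
grasp_force: 30.0
```

Emit:
servo_tool(
  rows=[
    [0,0,0,0,0,0.2,40],
    [0,0,0,0,0,0.4,40],
    [0,0,0,0,0,0.51,40],
    [0,0,0,0,0,0.51,40],
    [0,0,0,0,0,0.51,40],
    [0,0,0,0,0,0.51,40],
    [0,0,0,0,0,0.51,40],
  ],
)

```text
t: 29.02
ee_pos: [573.6, 272.9, 181.3]
orientation: [-3.139, -0.119, -0.003]
ft_force: [-0.1, -0.5, 0.2]
width: 53.7
grasp_force: 30.0
```

```bash
python3 - <<'E'
from h import *
plan((573,271.7,152.3,4.3))
E
```

```text
at [573.6 272.9 181.3] yaw 4.34 tilt 0.1 w 53.7 t 29.0
  (573, 271.7, 152.3, 4.3) turn 0.000 shift [-0.0038  0.0058  0.1449]
```

Emit:
servo_tool(
  rows=[
    [0,0,0,-0.003,0.005,0,40],
    [0,0,0,-0.003,0.005,0.03,40],
    [0,0,0,-0.003,0.005,0.06,40],
    [0,0,0,-0.003,0.005,0.09,40],
    [0,0,0,-0.003,0.005,0.12,40],
    [0,0,0,-0.003,0.005,0.138,40],
    [0,0,0,-0.003,0.005,0.142,40],
    [0,0,0,-0.003,0.005,0.142,40],
  ],
)

```text
t: 30.02
ee_pos: [572.5, 271.6, 153.9]
orientation: [3.139, 0.119, 0.0]
ft_force: [-7.5, -3.1, 17.1]
width: 53.7
grasp_force: 30.0
```

Emit:
servo_tool(
  rows=[
    [0,0,0,0,0,-0.006,40],
    [0,0,0,0,0,-0.006,40],
    [0,0,0,0,0,-0.006,58],
    [0,0,0,0,0,-0.006,68],
    [0,0,0,0,0,-0.006,68],
    [0,0,0,0,0,-0.1,68],
    [0,0,0,0,0,-0.3,68],
    [0,0,0,0,0,-0.6,68],
    [0,0,0,0,0,-0.85,68],
    [0,0,0,0,0,-0.85,68],
  ],
)

```text
t: 31.28
ee_pos: [574.9, 272.7, 328.4]
orientation: [-3.135, -0.119, -0.015]
ft_force: [0.6, -0.0, -0.3]
width: 67.8
grasp_force: 0.0
```

```bash
python3 - <<'E'
from h import *
plan(); towertop(172,'w5',True,(573,271.5))
p,d,i=grab('top'); C=cloud(d,i); hsv=cv2.cvtColor(p,cv2.COLOR_RGB2HSV); v,u=np.mgrid[:384,:512]
g=(hsv[...,0]>40)&(hsv[...,0]<85)&(hsv[...,1]>100)&(u>150)&(u<260)&(v>105)&(v<200)
k,l,s,c=cv2.connectedComponentsWithStats(g.astype(np.uint8)); j=1+np.argmax(s[1:,4]); b=l==j
r=cv2.minAreaRect(onplane(np.argwhere(b)[:,::-1],89,i)[:,:2].astype(np.float32)); print('jade top',r,np.nanmedian(C[b],0),np.nanmax(C[b][:,2]))
E
```

```text
at [574.9 272.7 328.4] yaw 4.34 tilt 0.6 w 67.8 t 31.3
felt z 154.1 slope [ 0.003 -0.003] rect ((570.3941650390625, 270.70880126953125), (67.14557647705078, 43.006534576416016), 4.424593448638916)
rim z 172.9 ((572.2952880859375, 271.32989501953125), (92.82289123535156, 54.078060150146484), 4.346325874328613)Traceback (most recent call last):
  File "<stdin>", line 5, in <module>
    return _wrapfunc(a, 'argmax', axis=axis, out=out, **kwds)
    return bound(*args, **kwds)
ValueError: attempt to get argmax of an empty sequence
```

View pics/w5.png

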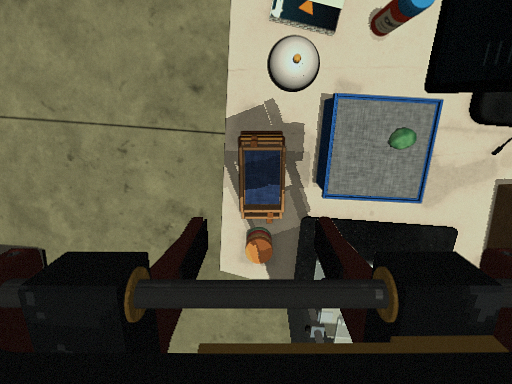

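The three-tray tower is complete: level, at the right heights, the top tray at about (571.7,271). The stone is at (402,138). I'll measure it from this view.

```bash
cat >> h.py <<'E'
def jade(name=None):
    p,d,i=grab('wrist'); C=cloud(d,i); hsv=cv2.cvtColor(p,cv2.COLOR_RGB2HSV)
    if name: save(name,p)
    g=(hsv[...,0]>40)&(hsv[...,0]<90)&(hsv[...,1]>80)&(abs(C[...,0]-640)<170)&(abs(C[...,1]-150)<220)&(C[...,2]>70)
    k,l,s,c=cv2.connectedComponentsWithStats(g.astype(np.uint8)); b=l==1+np.argmax(s[1:,4])
    z=np.nanmedian(C[b][:,2]); print('jade px',c[1+np.argmax(s[1:,4])],'med z',z,'max',np.nanpercentile(C[b][:,2],98))
    print(cv2.minAreaRect(onplane(np.argwhere(b)[:,::-1],90,i)[:,:2].astype(np.float32)),np.nanmean(C[b],0))
E
python3 - <<'E'
from h import *
jade(); plan((640,150,330))
E
```

```text
jade px [403.47191011 135.19325843] med z 95.47333232269283 max 99.65762067656077
((630.2770385742188, 72.8675537109375), (27.888418197631836, 38.083866119384766), 4.479836940765381) [630.29048773  75.5249164   94.70727986]
at [572.  271.4 321.4] yaw 4.34 tilt 0.05 w 67.7 t 31.4
  (640, 150, 330) turn 0.000 shift [ 0.2929  0.6311 -0.0428]
```

```bash
python3 - <<'E'
from h import *
z=np.load('top.npz');C=cloud(z['d'],ctrl.camera_info('top'))
for x in range(460,800,20):
    r=[]
    for y in range(-80,200,20):
        b=(abs(C[...,0]-x)<10)&(abs(C[...,1]-y)<10); r.append(int(np.nanmax(C[b][:,2])) if b.any() else -1)
    print(x,r)
E
```

```text
460 [12, 13, 12, 13, 11, 11, 13, 11, 11, 11, 11, 12, 11, 12]
480 [5, 7, 7, 3, 3, 5, 7, 11, 3, 4, 4, 4, 9, 7]
500 [3, 5, 4, 3, 2, 4, 5, 3, 4, 4, 4, 2, 4, 3]
520 [6, 3, 3, 6, 3, 4, 4, 5, 3, 3, 4, 2, 3, 3]
540 [3, 2, 5, 2, 3, 85, 87, 86, 86, 87, 87, 89, 86, 90]
560 [3, 3, 3, 3, 4, 87, 85, 85, 85, 83, 83, 84, 85, 87]
580 [3, 3, 4, 3, 2, 87, 85, 84, 84, 84, 83, 83, 84, 87]
600 [4, 5, 4, 6, 4, 87, 84, 83, 83, 83, 84, 84, 84, 86]
620 [1, 5, 4, 7, 3, 88, 83, 100, 99, 85, 83, 83, 83, 86]
640 [5, 4, 5, 2, 4, 87, 83, 98, 100, 83, 83, 84, 84, 86]
660 [22, 3, 5, 3, 4, 88, 85, 85, 87, 84, 84, 84, 84, 90]
680 [29, 5, 5, 6, 4, 87, 89, 87, 88, 85, 85, 88, 87, 86]
700 [26, 4, 5, 212, 207, 164, 120, -1, -1, -1, 0, 3, 3, 0]
720 [28, 4, 3, 213, 208, 168, 121, 6, 2, 3, 3, 3, 4, 4]
740 [28, 4, 3, 213, 210, 167, 120, 4, 4, 5, 6, 3, 3, 3]
760 [27, 3, 101, 212, 209, 167, 117, 76, 4, 6, 5, 4, 2, 3]
780 [39, 39, 102, 212, 209, 168, 120, 75, 117, 123, 120, 2, 5, 15]
```

Nothing taller than 120 mm is inside the gripper's footprint at the stone. I'll move over it, turning 90°.

Emit:
servo_tool(
  rows=[
    [0,0,-0.11,0,0,-0.1,68],
    [0,0,-0.22,0.05,0.25,-0.1,68],
    [0,0,-0.33,0.1,0.5,0,68],
    [0,0,-0.44,0.15,0.75,0,68],
    [0,0,-0.55,0.215,0.98,0,68],
    [0,0,-0.6,0.215,0.98,0,68],
  ],
)

```text
t: 32.17
ee_pos: [630.2, 76.2, 319.5]
orientation: [-2.775, -1.472, 0.006]
ft_force: [-0.7, 1.6, -0.0]
width: 67.8
grasp_force: 0.0
```

Emit:
servo_tool(
  rows=[
    [0,0,-0.11,0,0,0.1,68],
    [0,0,-0.22,0,0,0.2,68],
    [0,0,-0.33,0,0,0.3,68],
    [0,0,-0.447,0,0,0.4,68],
    [0,0,-0.447,0,0,0.4,68],
    [0,0,-0.447,0,0,0.4,68],
    [0,0,-0.447,0,0,0.4,68],
  ],
)

```text
t: 33.05
ee_pos: [630.7, 79.6, 242.5]
orientation: [2.138, 2.301, 0.001]
ft_force: [-0.3, -0.2, 0.1]
width: 68.1
grasp_force: 0.0
```

```bash
python3 - <<'E'
from h import *
jade('w6'); plan((630.3,74,83,94.5))
E
```

```text
jade px [259.26746167 182.17376491] med z 95.59948626486872 max 99.49675743045273
((629.1075439453125, 72.35177612304688), (29.80082893371582, 35.834293365478516), 48.77573776245117) [629.57620545  74.07882967  94.94414255]
at [630.7  79.6 242.6] yaw 94.24 tilt 0.07 w 68.1 t 33.1
  (630.3, 74, 83, 94.5) turn -0.003 shift [-0.0277 -0.0052  0.7978]
```

View pics/w6.png

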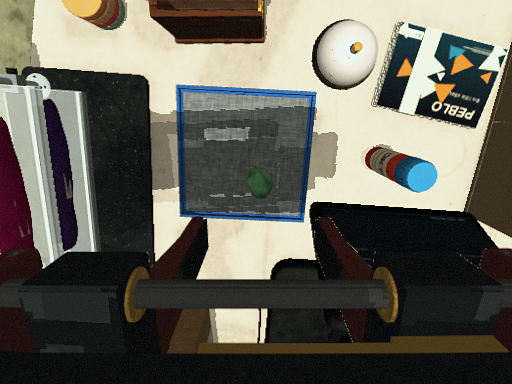

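The stone lies at (259,182), clear of the rim. I'll descend and grip it.

Emit:
servo_tool(
  rows=[
    [0,0,0,-0.028,-0.007,0.2,62],
    [0,0,0,-0.028,-0.007,0.4,62],
    [0,0,0,-0.028,-0.007,0.58,62],
    [0,0,0,-0.028,-0.007,0.7,62],
    [0,0,0,-0.028,-0.007,0.77,62],
    [0,0,0,-0.028,-0.007,0.79,62],
    [0,0,0,-0.028,-0.007,0.79,62],
  ],
)

```text
t: 33.98
ee_pos: [629.9, 73.9, 84.5]
orientation: [2.136, 2.303, 0.001]
ft_force: [0.3, 0.5, -0.3]
width: 62.0
grasp_force: 0.0
```

Emit:
servo_tool(
  rows=[
    [0,0,0,0,0,0,50],
    [0,0,0,0,0,0,36],
    [0,0,0,0,0,0,22],
    [0,0,0,0,0,0,15],
    [0,0,0,0,0,0,15],
    [0,0,0,0,0,0,15],
  ],
)

```text
t: 34.72
ee_pos: [629.5, 73.9, 84.1]
orientation: [2.136, 2.304, 0.0]
ft_force: [-0.4, -0.0, 4.1]
width: 27.9
grasp_force: 30.0
```

Emit:
servo_tool(
  rows=[
    [0,0,0,0,0,-0.1,15],
    [0,0,0,0,0,-0.3,15],
    [0,0,0,0,0,-0.5,15],
    [0,0,0,0,0,-0.75,15],
    [0,0,0,0,0,-1,15],
    [0,0,0,0,0,-1,15],
  ],
)

```text
t: 35.48
ee_pos: [631.8, 74.1, 289.9]
orientation: [2.132, 2.299, 0.011]
ft_force: [1.0, -0.5, -1.0]
width: 28.4
grasp_force: 30.0
```

Emit:
servo_tool(
  rows=[
    [0,0,0,0.2,-0.04,0,15],
    [0,0,0,0.4,-0.08,0,15],
    [0,0,0,0.6,-0.12,0,15],
    [0,0,0,0.8,-0.16,0,15],
    [0,0,0,1,-0.213,0,15],
    [0,0,0,1,-0.213,0,15],
    [0,0,0,1,-0.213,0,15],
    [0,0,0,1,-0.213,0,15],
  ],
)

```text
t: 36.48
ee_pos: [572.0, 268.9, 283.6]
orientation: [2.137, 2.302, -0.001]
ft_force: [-0.3, 0.4, -1.0]
width: 28.0
grasp_force: 30.0
```

```bash
python3 - <<'E'
from h import *
plan((571.7,271.1,200,94.3),(571.7,271.1,159,94.3)); print(ctrl.get_obs()['grasp_force'])
p,d,i=grab('wrist'); save('w7',p)
E
```

```text
at [572.  268.9 283.6] yaw 94.26 tilt 0.03 w 28.0 t 36.5
  (571.7, 271.1, 200, 94.3) turn -0.001 shift [ 0.0112 -0.0007  0.4181]
  (571.7, 271.1, 159, 94.3) turn -0.001 shift [ 1.130e-02 -6.000e-04  6.231e-01]
29.999803877435625
```

View pics/w7.png

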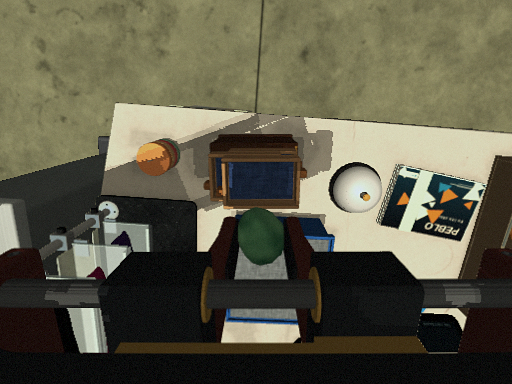

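The stone is held at (262,237) and the top tray is at (260,180). I'll lower it in and open only to 38 mm.

Emit:
servo_tool(
  rows=[
    [0,0,0,0.011,0,0.15,15],
    [0,0,0,0.011,0,0.3,15],
    [0,0,0,0.011,0,0.42,15],
    [0,0,0,0.011,0,0.5,15],
    [0,0,0,0.011,0,0.5,15],
    [0,0,0,0.011,0,0.56,15],
    [0,0,0,0.011,0,0.6,15],
    [0,0,0,0.011,0,0.62,15],
    [0,0,0,0.011,0,0.62,15],
    [0,0,0,0.011,0,0.62,15],
  ],
)

```text
t: 37.78
ee_pos: [571.8, 272.4, 160.0]
orientation: [2.136, 2.304, 0.001]
ft_force: [0.3, 0.1, -0.4]
width: 28.3
grasp_force: 30.0
```

Emit:
servo_tool(
  rows=[
    [0,0,0,-0.006,0,0.01,15],
    [0,0,0,-0.006,0,0.01,15],
    [0,0,0,-0.006,0,0.01,32],
    [0,0,0,-0.006,0,0.01,38],
    [0,0,0,-0.006,0,0.01,38],
    [0,0,0,-0.006,0,0.01,38],
    [0,0,0,-0.006,0,-0.1,38],
    [0,0,0,-0.006,0,-0.3,38],
    [0,0,0,-0.006,0,-0.6,38],
    [0,0,0,-0.006,0,-0.8,38],
  ],
)

```text
t: 39.02
ee_pos: [572.2, 271.3, 322.7]
orientation: [2.135, 2.303, 0.004]
ft_force: [0.3, -0.1, -0.0]
width: 38.0
grasp_force: 0.0
```

Emit:
servo_tool(
  rows=[
    [0,0,0,-0.2,0,-0.1,38],
    [0,0,0,-0.4,0,-0.1,38],
    [0,0,0,-0.4,0,-0.1,38],
    [0,0,0,-0.4,0,-0.1,38],
  ],
)

```text
t: 39.52
ee_pos: [577.7, 191.5, 339.7]
orientation: [-2.136, -2.303, -0.0]
ft_force: [-0.5, 0.7, -0.2]
width: 37.8
grasp_force: 0.0
```

```bash
python3 - <<'E'
from h import *
plan(); towertop(172,'w8',True,(573,271.5)); jade()
E
```

```text
at [577.7 191.5 339.7] yaw 94.3 tilt 0.02 w 37.8 t 39.5
felt z 154.1 slope [-0.002 -0.003] rect ((571.5106201171875, 271.5085754394531), (69.76860809326172, 43.15046691894531), 4.325944423675537)
rim z 172.7 ((571.5794067382812, 270.9527893066406), (92.69026947021484, 53.953365325927734), 4.37898063659668)
jade px [260.7224026  107.70616883] med z 167.56808552498075 max 171.74454221910395
((570.8012084960938, 269.1380310058594), (39.68082809448242, 38.21942901611328), 71.0818862915039) [571.64013638 269.46464669 167.18350312]
```

View pics/w8.png

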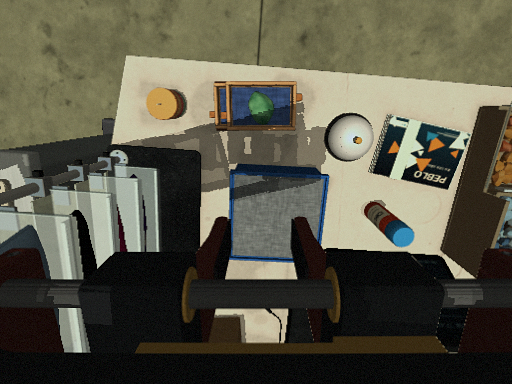

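The stone lies in the top tray at (261,107). The tower is level, and the mug, candle and bell are undisturbed.

```bash
python3 -c "
from workcell import ctrl
print(ctrl.close_job())"
```

```text
the job is handed in; nothing more can be done
None
```

I handed the job in with all three trays stacked in a zigzag on the stand and the green stone lying in the top tray; the final camera check showed the tower level, and the call returned no verdict.

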